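# Feel which end of the tube rack is stepped and load it

### The arm

A 6-joint arm with a two-finger parallel gripper is mounted at the origin on the work surface. World frame = base frame: x ahead of the robot, y to its left, z up, the work surface at z = 0. Lengths are in m, angles in rad, forces in N, time in s.
With the tool pointing down it reaches from about 0.275 to 0.875 m from the base axis. Payload 12.5 kg.
Tool frame: the origin (TCP) lies on the centre line of the jaws, within the pads' length; the fingertips stand r.finger_overhang ahead of it and the grasp point (between the pads) lies 3 mm ahead of it (r.finger_overhang is the distance from the TCP to the fingertips, in m); z points along the fingers, y is the line along which they close (so a half turn about z gives the same grasp; the last joint's range is limited). The gripper opens to 85 mm and grips with 20 to 120 N. Pads are 22 mm wide; open, the fingers measure 114 mm over their backs; the gripper's body (76 mm by 85 mm) begins 54 mm behind the grasp point. The pads swing forward as they close: fully open they stand 13 mm farther back than shut.
Start: joints at [-1.359, 0.351, 1.652, -0, 1.139, -0.085], TCP at [0.161, -0.526, 0.253] pointing down, gripper open.
Joint ranges: [-2.75, 2.75], [-0.79, 2.1], [0.01, 2.65], [-1.57, 4.71], [0.07, 3.14], [-2.87, 2.87]. Speed limits (rad/s): [2.22, 2.22, 2.79, 3.14, 3.14, 3.14].

### API

Orientations are given as a unit quaternion [x, y, z, w].
In Python, from cell import r, optics gives the robot as it stands. The module is installed in compiled form; this text tells all that it offers. Calls block until the motion is done:
- r.move_to(position, orientation): joint-space move of the TCP to a pose.
- r.move_linear(position, rot=None, vel=0.15): straight line of the TCP; rot=None keeps the orientation; vel is the mean speed in m/s.
- r.set_joints(angles): joint-space move.
- r.set_gripper(opening, squeeze=None): opening from 0.0 (shut) to 1.0 (fully open); squeeze is the grip in N (None keeps the last); returns when the fingers have stopped.
- r.sleep(seconds).
- r.inverse_kinematics(position, orientation): joint angles nearest the present ones, or None.
- optics.get_image(name): name is "side" or "top"; returns a dict with "pixels" (420x560x3 uint8, red, green, blue), "depth" (420x560 float32, m along the optical axis (not along the pixel's ray), 0 where there is no reading), "fx", "fy", "cx", "cy" (pixels), "camera_from_world" (4x4, takes a point from world to camera coordinates). Camera axes: x right, y down, z forward; pixel columns grow to the right and rows downward; lengths in m; the calibration is good to about 2 mm. A picture is of the moment at which its call begins.
A pose or a line that the arm cannot do raises r.PlanningError and nothing moves.
- r.hand_in(): hands the job in; it is judged then, once.
Readings, each from a call of its own:
- r.current_t(): time.
- r.current_q(): joint angles.
- r.current_qvel(): joint speeds.
- r.current_effort(): joint torques, N m.
- r.current_tool_pos(): TCP position.
- r.current_ee_rot(): TCP orientation.
- r.current_contact_force(): force on the tool from outside, world axes, zero at the start.
- r.current_torque(): the same for the moment, N m.
- r.current_opening(): opening from 0.0 (shut) to 1.0 (fully open).
- r.current_finger_force(): force on a finger pad.
Only numpy, scipy, OpenCV 4.12 (cv2) and the standard library are available. Lean on these libraries where they do the work, as an engineer would, in place of code of your own. Each camera call takes 0.05 s, during which the arm holds its last target. There are 200 camera calls.

### The job

Load the sample rack that lies on the bench into the loading dock, stepped end first, so that it sits flat between the rails with its leading end against the end stop, and let go. The step is hidden in the underside, so first pick the rack up and feel its underside on the top of the upright checking post to learn which end has it; turn the rack round if needed, and do not try it on the dock's key the wrong way round. Leave the other rack parked on the black rubber mat, and do not disturb the wash bottle, the tip box and the jar.

Things in the scene. Friction and masses are not known exactly. Their poses are not given: they have to be found in the camera images.
- rack_a_mid (a point): middle (30 mm above the underside) of sample rack a: white plastic bar 150 mm long, 36 wide, 60 high, about 0.25 kg, upright flat sides, five tube holes 18 mm wide and 38 deep in its top. z up, x along its length. Both racks look the same, also from either end. Either may be the one on the bench, at any yaw; the other is parked on the mat
- rack_b_mid (a point): middle (30 mm above the underside) of sample rack b: white plastic bar 150 mm long, 36 wide, 60 high, about 0.25 kg, upright flat sides, five tube holes 18 mm wide and 38 deep in its top. z up, x along its length. Both racks look the same, also from either end. Either may be the one on the bench, at any yaw; the other is parked on the mat
- rack_a: rack a; origin at the centre of its underside, axes as for its middle. In the underside a slot 26 mm wide, 14 mm high opens at each end: at the plain end it runs 12 mm in, at the stepped end 60 mm; between them the underside is flat. Whether +x or -x is the stepped end is not told and differs between the two racks
- rack_b: rack b; origin at the centre of its underside, axes as for its middle. In the underside a slot 26 mm wide, 14 mm high opens at each end: at the plain end it runs 12 mm in, at the stepped end 60 mm; between them the underside is flat. Whether +x or -x is the stepped end is not told and differs between the two racks
- post_top (a point): centre of the flat top, 12 mm wide and 80 mm above the bench, of the upright steel checking post. A rack held level and lowered on it 45 mm from the rack's middle, on its centre line, is stopped by the underside at the plain end, but comes down 14 mm farther at the stepped end
- post: the fixed checking post: steel rod 12 mm thick on a round foot 80 mm wide, 12 mm high; origin under its foot, z up
- home (a point): where the middle of a rack is when it is fully home in the loading dock, 38 mm above the bench. x points along the dock to the end stop, z up
- dock: fixed grey plastic tray; origin on the bench under home, same axes. Floor 8 mm above the bench, x = -92 to +75 mm, 80 mm wide; end stop 40 mm high above the bench, face at x = +75. Two steel side rails 44 mm apart, 10 mm above the floor, from x = -90 to -60 and +30 to +75 mm (none between: room for fingers)
- key: fixed steel key bar on the middle of the dock's floor: 14 mm wide, 9 mm above the floor, from x = +30 to +75 mm in the axes of home; origin on the bench under home. The long slot of the stepped end clears it; the plain end would ride up on it or stop against it
- park (a point): centre of the black rubber mat, 200 mm square and flat on the bench, where the other rack is parked
- washer: clear plastic wash bottle with a white nozzle, 66 mm wide, 200 mm high, standing; origin under it
- tipbox: white pipette-tip box with a clear lid, 120 x 85 x 75 mm; origin under its centre, x along its length
- reagent: amber jar, 64 mm wide, 120 mm high; origin under it
Mind the look-alikes: they are no part of the job. Leave any green or orange look-alike of the dock alone.

How it is judged:
On the way:
1. the lifted rack's underside is touched down on the checking post (((contact force between rack_a and post above 0.5 N and height (world z) of rack_a_mid above 0.085 m and horizontal distance between rack_a_mid and post_top below 0.08 m) or (contact force between rack_b and post above 0.5 N and height (world z) of rack_b_mid above 0.085 m and horizontal distance between rack_b_mid and post_top below 0.08 m))), for 0.05 s.
At the end, for the whole second after the job is handed in: One rack is home in the dock: its middle within 5 mm along and 7 mm across of home, within 3 mm of its height, upright within 0.03 rad; the other rack stands within 60 mm of the mat's centre; both are at rest and released (((x of rack_a_mid in the frame of home between -0.005 and 0.005 m and y of rack_a_mid in the frame of home between -0.007 and 0.007 m and z of rack_a_mid in the frame of home between -0.003 and 0.003 m and angle between rack_a_mid's own z axis and vertical below 0.03 rad and horizontal distance between rack_b_mid and park below 0.06 m and angle between rack_b_mid's own z axis and vertical below 0.05 rad and linear speed of each of rack_a, rack_b below 0.02 m/s) or (x of rack_b_mid in the frame of home between -0.005 and 0.005 m and y of rack_b_mid in the frame of home between -0.007 and 0.007 m and z of rack_b_mid in the frame of home between -0.003 and 0.003 m and angle between rack_b_mid's own z axis and vertical below 0.03 rad and horizontal distance between rack_a_mid and park below 0.06 m and angle between rack_a_mid's own z axis and vertical below 0.05 rad and linear speed of each of rack_a, rack_b below 0.02 m/s))); the robot touches nothing.
It fails at once if a rack pressed on the dock's key with more than 1.5 N (tried the wrong way round) (contact force between any of rack_a, rack_b and key above 1.5 N).
It fails at once if the parked rack moved by more than 15 mm (both racks moved) (distance of each of rack_a, rack_b from where it was at the start of the episode above 0.015 m).
It fails at once if the wash bottle moved by more than 20 mm or tipped (distance of washer from where it was at the start of the episode above 0.02 m or angle between washer's own z axis and vertical above 0.3 rad).
It fails at once if the pipette-tip box moved by more than 20 mm or tipped (distance of tipbox from where it was at the start of the episode above 0.02 m or angle between tipbox's own z axis and vertical above 0.3 rad).
It fails at once if the reagent jar moved by more than 20 mm or tipped (distance of reagent from where it was at the start of the episode above 0.02 m or angle between reagent's own z axis and vertical above 0.3 rad).
It also fails if it takes over 46 s, if anything falls off the work surface, if the arm or the gripper's body presses on something with over 40 N, if the wrist force passes 120 N, or if a joint passes its speed limit or range.

## Working session

There is one attempt and no reset: what is moved stays moved. The work goes in short steps, each a Python script; the robot and the scene stay as the last script left them, time stands still between calls to the robot, and variables do not carry over. Pictures are saved under pics/ and viewed, at most 10 in all, crops included, and the job is handed in when it is done.

```bash
mkdir -p pics; cat > h.py <<'E'
import numpy as np, cv2
from cell import r, optics
def cloud(im):
    d=im["depth"]; v,u=np.mgrid[:d.shape[0],:d.shape[1]]
    P=np.stack([(u-im["cx"])/im["fx"]*d,(v-im["cy"])/im["fy"]*d,d],-1)
    T=np.linalg.inv(im["camera_from_world"])
    return P@T[:3,:3].T+T[:3,3]
def plane(im,u,v,z):
    T=np.linalg.inv(im["camera_from_world"])
    ray=T[:3,:3]@np.array([(u-im["cx"])/im["fx"],(v-im["cy"])/im["fy"],1.])
    o=T[:3,3]; return o+ray*(z-o[2])/ray[2]
E
python3 - <<'E'
from h import *
for n in ["top","side"]:
    im=optics.get_image(n); np.save(f"pics/{n}.npy",im,allow_pickle=True)
    cv2.imwrite(f"pics/{n}0.png",im["pixels"][...,::-1])
    T=np.linalg.inv(im["camera_from_world"]); print(n,T.round(3),im["fx"],im["cx"],(im["depth"]==0).mean())
print(r.current_t(),r.finger_overhang,r.current_ee_rot())
E
```

```text
top [[-0.024 -0.99   0.138  0.264]
 [-1.     0.023 -0.013 -0.084]
 [ 0.01  -0.138 -0.99   1.699]
 [ 0.     0.     0.     1.   ]] 430.5643336528837 276.8323274821885 0.003949829931972789
side [[-0.778 -0.389  0.493 -0.283]
 [-0.628  0.475 -0.616  0.909]
 [ 0.006 -0.789 -0.614  1.051]
 [ 0.     0.     0.     1.   ]] 458.9284375872507 276.14197624311294 0.015637755102040816
0.1 0.022 [ 9.89004515e-01  1.47884332e-01 -3.03322409e-05 -5.41560729e-04]
```

View pics/top0.png

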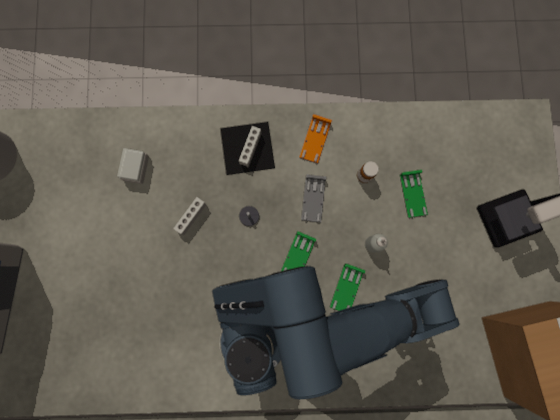

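View pics/side0.png

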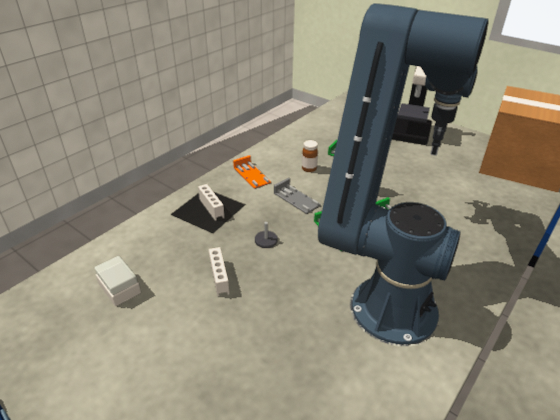

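The top view shows the bench rack at (190,216), the parked rack on the mat at (250,146), the post at (249,216) and the grey dock at (313,200), with its end stop at the row 178 end. The jar is at (369,172), the wash bottle at (378,242) and the tip box at (132,165). Next I'll get numbers and zoomed crops.

```bash
python3 - <<'E'
from h import *
top=np.load("pics/top.npy",allow_pickle=True).item(); side=np.load("pics/side.npy",allow_pickle=True).item()
C={n:cloud(i) for n,i in (("top",top),("side",side))}
print("bench z",[np.median(c[...,2][abs(c[...,2])<.02]) for c in C.values()])
def rect(c,ctr,rad,z0,z1,tag):
    m=(np.hypot(c[...,0]-ctr[0],c[...,1]-ctr[1])<rad)&(c[...,2]>z0)&(c[...,2]<z1)
    p=c[m]; (q,s,a)=cv2.minAreaRect((p[:,:2]*1000).astype(np.float32))
    print(tag,m.sum(),"rect",np.round(q,1),np.round(s,1),round(a,1),"z",p[:,2].mean().round(4),"mean",(p[:,:2].mean(0)*1000).round(1))
for tag,(u,v),z,rad,z0,z1 in [("rack",(190,216),.06,.1,.052,.07),("park",(250,146),.06,.1,.052,.07),("post",(249,214),.08,.03,.05,.09),("postfoot",(249,216),.01,.06,.008,.016),("stop",(315,179),.04,.05,.03,.05),("docktop",(313,200),.01,.13,.004,.05)]:
    p=plane(top,u,v,z); print(tag,p.round(3))
    for n in C: 
        try: rect(C[n],p,rad,z0,z1,n)
        except Exception as e: print(n,"fail",e)
def crop(im,u,v,w=28): return cv2.resize(im["pixels"][v-w:v+w,u-w:u+w,::-1],(266,266),interpolation=cv2.INTER_CUBIC)
cv2.imwrite("pics/z.png",np.vstack([np.hstack([crop(top,190,216),crop(top,249,216),crop(top,313,200)]),np.hstack([crop(side,218,270),crop(side,266,235),crop(side,297,195)])]))
E
```

```text
bench z [np.float64(2.8148514454651163e-05), np.float64(-0.0013943304424643976)]
rack [0.481 0.228 0.06 ]
top 298 rect [486.3 235.1] [ 38.7 149.4] 53.5 z 0.0601 mean [485.2 235.2]
side 367 rect [482.6 234.5] [ 36.3 158.6] 53.6 z 0.0579 mean [479.  237.2]
park [ 0.752 -0.006  0.06 ]
top 271 rect [760.5  -2.7] [ 38.2 152.1] 68.7 z 0.0595 mean [759.2  -1.8]
side 239 rect [757.4  -3.4] [ 39.7 159.8] 68.5 z 0.0574 mean [753.   -1.1]
post [0.481 0.001 0.08 ]
top 12 rect [484.4   7.5] [11.7  8.6] 82.8 z 0.0721 mean [484.3   7.3]
side 26 rect [479.6   8.7] [ 6.9 16.6] 41.1 z 0.0672 mean [478.9   9.5]
postfoot [0.482 0.005 0.01 ]
top 211 rect [479.4   7.9] [86.5 90.3] 3.2 z 0.0117 mean [483.5   6.5]
side 228 rect [481.    7.1] [79.1 76.8] 68.8 z 0.0111 mean [479.8   9.1]
stop [ 0.619 -0.258  0.04 ]
top 68 rect [ 631.3 -261.3] [77.  14.8] 80.5 z 0.0387 mean [ 630.  -261.2]
side 61 rect [ 626.2 -261.3] [81.9 18.1] 86.0 z 0.0365 mean [ 624.5 -259.5]
docktop [ 0.54 -0.25  0.01]
top 1199 rect [ 539.  -251.1] [256.4 248.6] 5.6 z 0.011 mean [ 547.3 -250.6]
side 634 rect [ 546.5 -251.8] [198.2 226.9] 16.1 z 0.0127 mean [ 553.7 -247.8]
```

View pics/z.png

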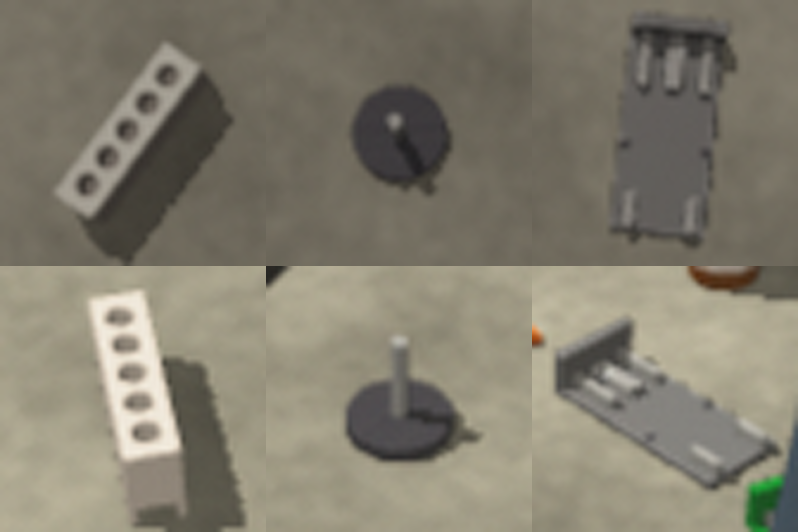

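The crops confirm it: the rack's top face is clean, the post is upright, and the grey dock has its end stop at the far (+x) end with slight yaw. Next comes the dock fit and the IK options, then the pick.

```bash
cat >> h.py <<'E'
from scipy.spatial.transform import Rotation as R
def q(yaw): return (R.from_euler("z",yaw)*R.from_euler("x",np.pi)).as_quat()   # tool down, tool x at yaw; closes along yaw+90
def quat_for(axis_yaw): return q(axis_yaw)
E
python3 - <<'E'
from h import *
for n,(u,v) in (("top",(313,203)),("side",(300,197))):
    im=np.load(f"pics/{n}.npy",allow_pickle=True).item(); c=cloud(im)
    z=c[...,2]-(0 if n=="top" else -.0014)
    px=im["pixels"].astype(int); sat=px.max(-1)-px.min(-1)
    m=((z>.0045)&(z<.05)).astype(np.uint8)
    box=np.zeros_like(m); box[v-40:v+40,u-40:u+40]=1
    _,lab=cv2.connectedComponents(m*box,connectivity=4); m=lab==lab[v,u]
    p=c[m]
    fl=p[p[:,2]<.03]; (ctr,s,a)=cv2.minAreaRect((p[:,:2]*1000).astype(np.float32))
    print(n,m.sum(),"all",np.round(ctr,1),np.round(s,1),round(a,1))
    # colour: steel bright pixels vs grey floor
    g=px.mean(-1); b=m&(z<.03)&(g>np.median(g[m])+25)
    _,l2,st,_=cv2.connectedComponentsWithStats(b.astype(np.uint8))
    for k in range(1,len(st)):
        if st[k,4]>4:
            vs,us=np.nonzero(l2==k); print("  bright",st[k,4],plane(im,us.mean(),vs.mean(),.018)[:2].round(4))
    st=c[m&(z>.033)]; print("  stop top",(np.array(cv2.minAreaRect((st[:,:2]*1000).astype(np.float32))[0])).round(1),len(st))
ya=np.radians(-36.5)
for t in (ya,ya+np.pi): print("grasp",r.inverse_kinematics([.4845,.235,.15],q(t)))
for t in (-.14,-.14+np.pi): print("dock",r.inverse_kinematics([.55,-.25,.1],q(t)))
for t in (-.14,-.14+np.pi): print("post",r.inverse_kinematics([.44,.01,.15],q(t)))
E
```

```text
top 795 all [ 551.4 -252.5] [ 90.7 198.8] 80.9
  bright 6 [ 0.5978 -0.2318]
  bright 19 [ 0.5952 -0.2567]
  bright 6 [ 0.5886 -0.2833]
  bright 6 [ 0.4778 -0.2152]
  stop top [ 630.2 -261.1] 62
side 667 all [ 561.1 -255. ] [ 89.7 221. ] 82.7
  bright 10 [ 0.5896 -0.2816]
  bright 16 [ 0.5908 -0.2522]
  bright 8 [ 0.5921 -0.228 ]
  bright 11 [ 0.4685 -0.2645]
  bright 8 [ 0.477  -0.2129]
  stop top [ 626.2 -261.3] 55
grasp [ 3.65143812e-01  4.61550781e-01  1.77404007e+00 -4.44089210e-16
  9.06001800e-01  2.57298532e+00]
grasp [ 0.36514381  0.46155078  1.77404007  0.          0.9060018  -0.56860734]
dock [-5.03671036e-01  6.34451006e-01  1.62060177e+00 -4.44089210e-16
  8.86539873e-01  1.20712529e+00]
dock [-0.50367104  0.63445101  1.62060177  0.          0.88653987 -1.93446736]
post [-8.31287362e-02  3.07295828e-01  2.02060791e+00 -4.44089210e-16
  8.13688920e-01  1.62766759e+00]
post [-0.08312874  0.30729583  2.02060791  0.          0.81368892 -1.51392506]
```

```bash
python3 - <<'E'
from h import *
t=np.radians(143.5); 
p=r.current_tool_pos(); r.move_linear([p[0],p[1],.32],vel=.3)
r.move_to([.4845,.235,.20],q(t)); r.move_linear([.4845,.235,.038],vel=.15)
print(r.current_t(),r.current_contact_force())
r.set_gripper(0.0,60); print(r.current_opening(),r.current_finger_force(),r.current_contact_force())
r.move_linear([.4845,.235,.16],vel=.2); r.sleep(.1)
print(r.current_t(),r.current_opening(),r.current_contact_force(),r.current_torque(),r.current_tool_pos())
for n in ("top","side"):
    im=optics.get_image(n); np.save(f"pics/{n}1.npy",im,allow_pickle=True); cv2.imwrite(f"pics/{n}1.png",im["pixels"][...,::-1])
a,b=[cv2.imread(f"pics/{n}1.png") for n in("top","side")]
cv2.imwrite("pics/l1.png",np.hstack([cv2.resize(a[140:280,130:270],(400,400)),cv2.resize(b[130:330,120:320],(400,400))]))
E
```

```text
4.6417 [-0.6179699  -0.02921179 -0.15010932]
0.4136924515315688 60.716579742729664 [-0.5884603   0.11025817  6.20878208]
6.0167 0.41448777771768525 [-0.46697293  0.13255979 -1.96608434] [-0.0423647   0.08346986  0.02478173] [0.48373265 0.23467946 0.15843521]
```

View pics/l1.png

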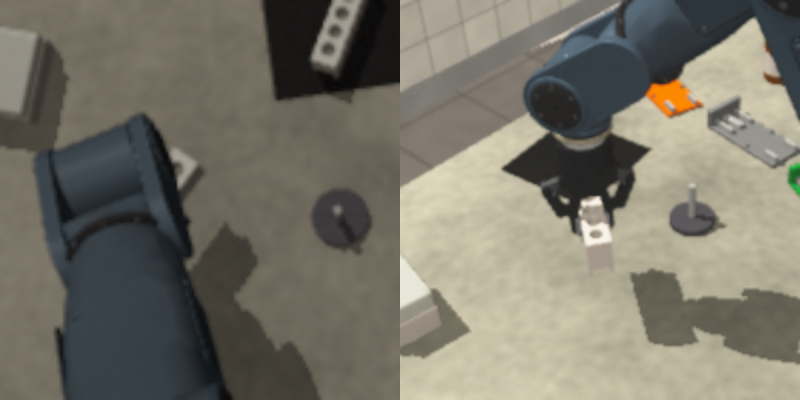

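The rack is lifted and level, clear of the mat at upper right in the top crop; the post is visible at about (340,215) in that crop. Now to feel the post.

```bash
python3 - <<'E'
from h import *
y=-.14; u=np.array([np.cos(y),np.sin(y)]); m=np.array([.4815,.0078])-.045*u
r.move_to([*m,.17],q(np.pi+y)); r.move_linear([*m,.126],vel=.15); r.sleep(.15)
f0=r.current_contact_force()[2]; t0=r.current_torque(); print(r.current_t(),f0,r.current_tool_pos())
z=.126
while z>.092:
    z-=.001; r.move_linear([*m,z],vel=.03); f=r.current_contact_force()[2]
    if f-f0>3: break
r.sleep(.15); print("stop z",z,r.current_tool_pos(),r.current_contact_force()-[0,0,f0],r.current_torque()-t0,r.current_t())
for n in ("side",):
    im=optics.get_image(n); np.save(f"pics/{n}2.npy",im,allow_pickle=True); cv2.imwrite("pics/p2.png",cv2.resize(im["pixels"][100:300,160:400,::-1],(720,600)))
E
```

```text
7.6083 -2.9180241567328817 [0.43760031 0.01431136 0.12688612]
stop z 0.10399999999999998 [0.4369964  0.014105   0.10422874] [-4.05184033  0.05119402  9.40329913] [ 0.04698117  0.18206463 -0.0248638 ] 13.2583
```

View pics/p2.png

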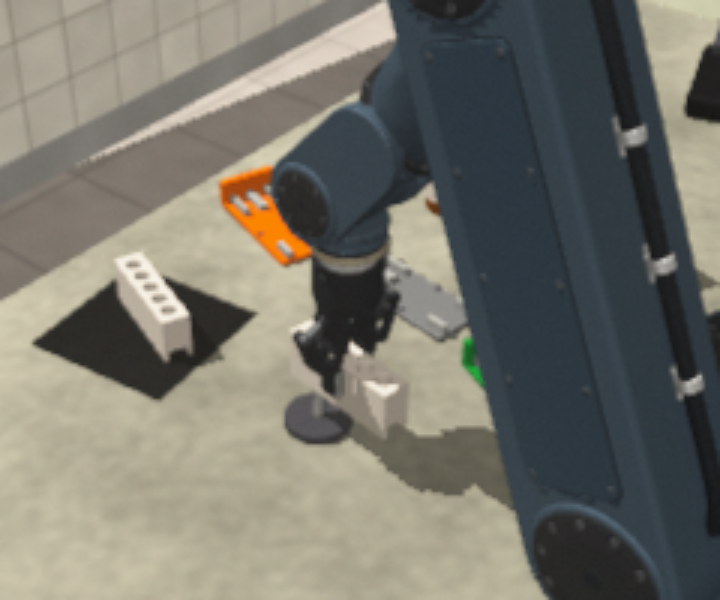

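The rack came down to TCP z 0.104, the 14 mm deeper stop, so the +x end is the stepped one. In the picture the rack sits level on the post. I'll confirm quickly on the other end, which should stop near 0.118.

```bash
python3 - <<'E'
from h import *
y=-.14; u=np.array([np.cos(y),np.sin(y)]); P=np.array([.4815,.0078])
r.move_linear([*(P-.045*u),.145],vel=.2); m=P+.045*u
r.move_linear([*m,.145],vel=.2); r.move_linear([*m,.132],vel=.1); r.sleep(.1)
f0=r.current_contact_force()[2]; z=.132
while z>.100:
    z-=.001; r.move_linear([*m,z],vel=.05); f=r.current_contact_force()[2]
    if f-f0>2.5: break
print("stop z",z,r.current_tool_pos(),f-f0,r.current_t())
r.move_linear([*m,.16],vel=.2)
# over the dock, high, and look
r.move_to([.528,-.247,.13],q(np.pi+y)); r.sleep(.1)
print(r.current_t(),r.current_tool_pos(),r.current_opening())
out=[]
for n,(a,b) in (("top",(313,195)),("side",(300,180))):
    im=optics.get_image(n); np.save(f"pics/{n}3.npy",im,allow_pickle=True)
    out.append(cv2.resize(im["pixels"][b-50:b+50,a-50:a+50,::-1],(400,400),interpolation=cv2.INTER_CUBIC))
cv2.imwrite("pics/d3.png",np.hstack(out))
E
```

```text
stop z 0.118 [0.52627002 0.0014906  0.11832625] 6.240404714136004 18.15
19.5917 [ 0.5283389  -0.24551451  0.13004191] 0.4145108648758683
```

View pics/d3.png

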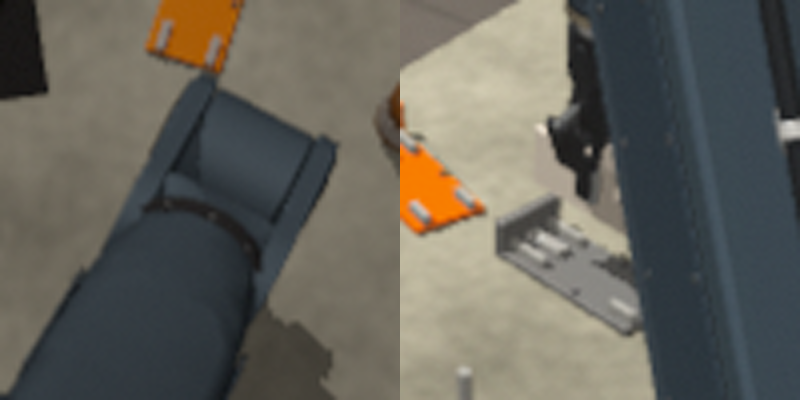

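Confirmed: the other end stopped at 0.118, so +x is stepped and no turn is needed. The side view shows the rack above the grey dock, but the arm hides it from the top. I'll refine the dock's centreline from the first images.

```bash
python3 - <<'E'
from h import *
for n,(u,v) in (("top",(313,203)),("side",(300,197))):
    im=np.load(f"pics/{n}.npy",allow_pickle=True).item(); c=cloud(im); z=c[...,2]+(0 if n=="top" else .0014)
    box=np.zeros(z.shape,np.uint8); box[v-40:v+40,u-40:u+40]=1
    _,lab=cv2.connectedComponents(((z>.004)&(z<.05)).astype(np.uint8)*box,connectivity=4); m=lab==lab[v,u]
    p=c[m][:,:2]; yaw=-.14
    for it in range(4):
        U=np.array([np.cos(yaw),np.sin(yaw)]); N=np.array([-U[1],U[0]])
        s=p@U; t=p@N; s0=np.median(s); L=[];Rr=[]
        for a in np.arange(s0-.075,s0+.055,.008):
            k=(s>=a)&(s<a+.008)
            if k.sum()>5: L.append((a+.004,np.sort(t[k])[-1])); Rr.append((a+.004,np.sort(t[k])[0]))
        L,Rr=np.array(L),np.array(Rr)
        l=np.polyfit(L[:,0],L[:,1],1); q_=np.polyfit(Rr[:,0],Rr[:,1],1)
        sl=(l[0]+q_[0])/2; yaw+=np.arctan(sl)
    ctr=(np.polyval(l,s0)+np.polyval(q_,s0))/2; w=np.polyval(l,s0)-np.polyval(q_,s0)
    print(n,"yaw",yaw,"slopes",l[0],q_[0],"width",w,"point",(U*s0+N*ctr).round(4),"n-coord@-.14",(U*s0+N*ctr)@np.array([np.sin(.14),np.cos(.14)]),"s range",np.percentile(s,[0,1,99,100])-0)
    # bright steel centroid pairs
E
```

```text
top yaw -0.15917651558250726 slopes -0.01311361425414213 0.01311334677506547 width 0.07888959898914658 point [ 0.5546 -0.2507] n-coord@-.14 -0.17088674588401076 s range [0.48511753 0.49228642 0.67140963 0.68387469]
side yaw -0.10576563825708955 slopes -0.014863185252961788 0.008925037138421915 width 0.07512243533019633 point [ 0.5571 -0.2497] n-coord@-.14 -0.16954064379572523 s range [0.47353888 0.4774178  0.65519932 0.69431173]
```

```bash
cat >> h.py <<'E'
Y=-.14; U=np.array([np.cos(Y),np.sin(Y)]); N=np.array([-U[1],U[0]])
def at(s,n,z): return [*(U*s+N*n),z]
E
python3 - <<'E'
from h import *
s,n=.564,-.1703
r.move_linear(at(s,n,.062),vel=.12); r.sleep(.15)
f0=r.current_contact_force(); z=.062
while z>.0465:
    z-=.001; r.move_linear(at(s,n,z),vel=.04); f=r.current_contact_force()-f0
    if f[2]>2 or np.hypot(f[0],f[1])>4: break
r.sleep(.1); f=r.current_contact_force()-f0
print(z,r.current_tool_pos(),"fU,fN,fz",f[:2]@U,f[:2]@N,f[2],r.current_torque(),r.current_t())
im=optics.get_image("side"); cv2.imwrite("pics/d4.png",cv2.resize(im["pixels"][140:230,240:360,::-1],(800,600),interpolation=cv2.INTER_CUBIC))
E
```

```text
0.045999999999999985 [ 0.53482578 -0.24738978  0.04642859] fU,fN,fz -2.4907544178991823 0.6640441525490177 8.519627640138665 [ 0.24723796  0.39174885 -0.02425877] 24.6583
```

View pics/d4.png

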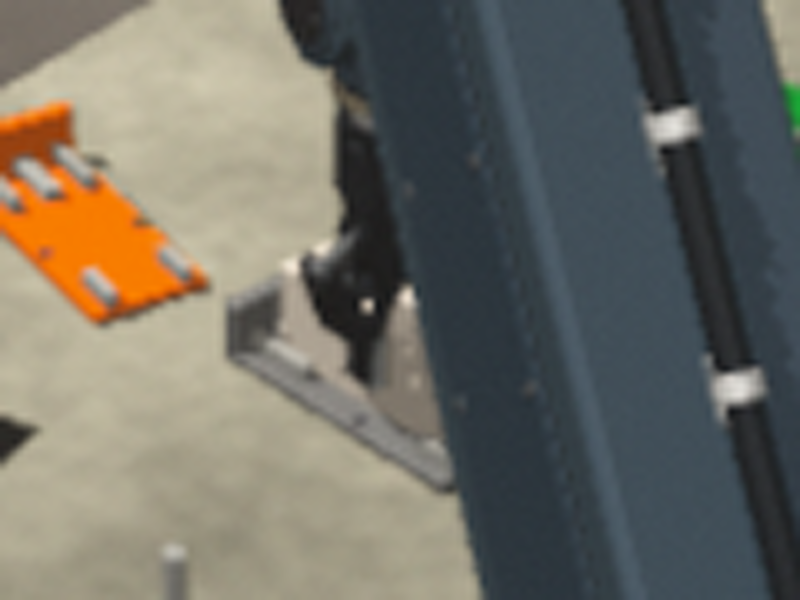

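The rack reached the floor (TCP z 0.046) between the rails, with its nose a little short of the end stop at about (280,330). I'll ease it up slightly and slide it to the stop.

```bash
python3 - <<'E'
from h import *
s,n,z=.564,-.1703,.0468
r.move_linear(at(s,n,z),vel=.03); r.sleep(.1); f0=r.current_contact_force(); print("f0",f0)
while s<.590:
    s+=.001; r.move_linear(at(s,n,z),vel=.04); f=r.current_contact_force()-f0
    if -f[:2]@U>6: break
    if abs(f[:2]@N)>10 or abs(f[2])>12: print("odd",f); break
print(s,"fU,fN,fz",f[:2]@U,f[:2]@N,f[2],r.current_tool_pos(),r.current_t())
im=optics.get_image("side"); cv2.imwrite("pics/d5.png",cv2.resize(im["pixels"][140:230,240:360,::-1],(800,600),interpolation=cv2.INTER_CUBIC))
E
```

```text
f0 [-0.54155209  0.1882275  -2.95787719]
0.581 fU,fN,fz -12.055793091030813 -0.5299549939760653 8.715435610168445 [ 0.54966711 -0.24933386  0.04658676] 29.3083
```

View pics/d5.png

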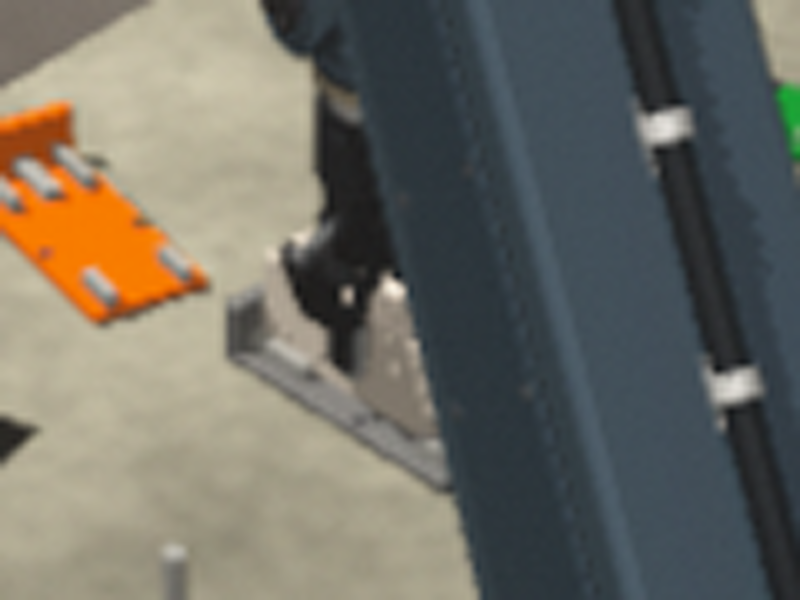

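The nose is against the end stop at about (265,310), with 12 N along the dock. Release, retreat and check.

```bash
python3 - <<'E'
from h import *
r.set_gripper(.8); r.move_linear(at(.580,-.1703,.2),vel=.2)
r.move_to([.36,.12,.30],q(np.pi+Y)); r.sleep(.2); print(r.current_t())
out=[]
for n,(u,v) in (("top",(313,200)),("side",(297,195))):
    im=optics.get_image(n); c=cloud(im); zb=0 if n=="top" else .0014; z=c[...,2]+zb
    m=(np.hypot(c[...,0]-.547,c[...,1]+.249)<.09)&(z>.055)&(z<.08)
    p=c[m]; rc=cv2.minAreaRect((p[:,:2]*1000).astype(np.float32)); 
    A=np.c_[p[:,:2]-p[:,:2].mean(0),np.ones(len(p))]; k=np.linalg.lstsq(A,z[m],rcond=None)[0]
    print(n,m.sum(),rc,"z",z[m].mean(),"tilt",k[:2]@U,k[:2]@N,"ctr s,n",np.array(rc[0])/1000@U,np.array(rc[0])/1000@N)
    out.append(cv2.resize(im["pixels"][v-28:v+28,u-28:u+28,::-1],(400,400),interpolation=cv2.INTER_CUBIC))
cv2.imwrite("pics/e.png",np.hstack(out))
E
```

```text
32.4667
top 294 ((550.38671875, -249.3033447265625), (37.061500549316406, 151.073974609375), 82.28964233398438) z 0.06723088153320916 tilt 0.0013728152428362783 -0.05333947976723813 ctr s,n 0.5797902982236062 -0.17006148286435915
side 209 ((523.4445190429688, -248.41329956054688), (43.38710403442383, 110.85403442382812), 82.0174331665039) z 0.06464996882982697 tilt 0.004632803761967612 -0.06213328245995777 ctr s,n 0.5529875014259084 -0.17293974436610493
```

View pics/e.png

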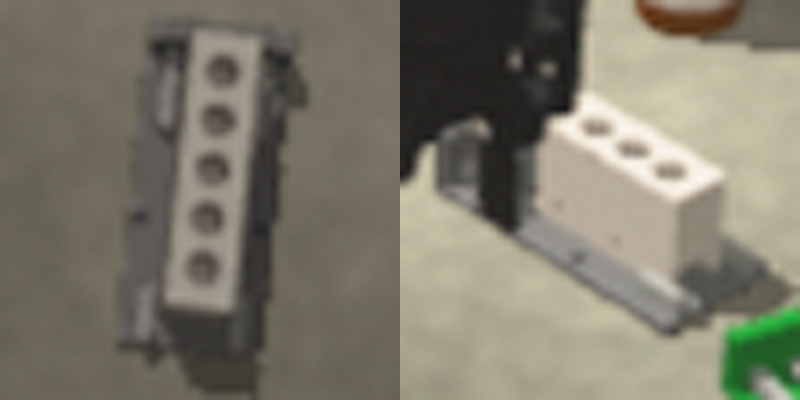

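The rack sits between the rails with its nose at the stop. The depth fit shows a roll that may be an edge-pixel artefact, so I'll check it with an eroded mask and use the parked rack as control.

```bash
python3 - <<'E'
from h import *
p=r.current_tool_pos(); r.move_linear([.33,.2,.33],vel=.3); print(r.current_t())
for n in ("top","side"):
    im=optics.get_image(n); c=cloud(im); zb=0 if n=="top" else .0014; z=c[...,2]+zb
    for tag,ctr,zr,yw in (("dock",(.55,-.249),(.056,.08),Y),("park",(.7605,-.003),(.05,.08),np.radians(158.6))):
        m=((np.hypot(c[...,0]-ctr[0],c[...,1]-ctr[1])<.09)&(z>zr[0])&(z<zr[1])).astype(np.uint8)
        rc=cv2.minAreaRect((c[m>0][:,:2]*1000).astype(np.float32))
        m=cv2.erode(m,np.ones((3,3)))>0
        P=c[m]; u_=np.array([np.cos(yw),np.sin(yw)]); w=np.array([-u_[1],u_[0]])
        d=P[:,:2]-P[:,:2].mean(0); A=np.c_[d@u_,d@w,np.ones(len(d))]; zz=z[m]; k=np.ones(len(d),bool)
        for _ in range(4):
            x=np.linalg.lstsq(A[k],zz[k],rcond=None)[0]; e=zz-A@x; k=abs(e)<.003
        print(n,tag,k.sum(),"tilt along/across",x[:2].round(4),"z",x[2].round(4),"rect",np.round(rc[0],1),np.round(rc[1],1))
E
```

```text
33.0167
top dock 38 tilt along/across [0.0027 0.104 ] z 0.0671 rect [ 550.6 -249.5] [ 36.3 151.7]
top park 34 tilt along/across [0.0028 0.0486] z 0.0597 rect [760.6  -1.9] [ 38.2 151.2]
side dock 69 tilt along/across [-0.0267 -0.0084] z 0.0665 rect [ 544.2 -250.5] [ 43.4 153.1]
side park 81 tilt along/across [ 0.0026 -0.0314] z 0.0591 rect [757.5  -2.9] [ 38.6 162.1]
```

The roll signs disagree between cameras and the parked rack shows similar scatter, so it is noise. The rack's top is 7.4 mm above the parked one's (8 expected), so it sits flat.

```bash
python3 -c "
from h import *
print(r.hand_in(), r.current_t())"
```

```text
the job is handed in; nothing more can be done
the job is handed in; nothing more can be done
```

I felt the rack's underside on the checking post, loaded it into the grey dock stepped end first until it met the end stop, let go and handed the job in; no verdict came back, but my last camera check showed it flat between the rails.

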